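# Seat the slide on its index plunger, then hold the plunger back

## Task

Slide the white carriage along its rail towards the end with the red marker (the blue tab is its handle) until you feel its sprung index plunger drop into the hidden seat hole and lock the carriage. Then take the red plunger knob, pull it up as far as it goes without shifting the carriage off its seat, and finish while still gripping the knob and holding the plunger fully back. Leave the loose things around it where they are and do not press the red stop button.

Things in the scene. Friction and masses are not known exactly. Their poses are not given: they have to be found in the camera images.
- rail_mid (a point): Middle of the top of the aluminium rail: 80 mm wide, 440 mm long with its two blue end caps, top 43 mm above the work surface, screwed down. Its y axis runs along the rail towards the end cap with the red marker, the way the carriage must go; x is level across the rail, z up. Hidden inside is a strip with one seat hole (its centre is the rules' point seat, whose place is not given).
- tab (a point): Point to pinch on the carriage's blue upright tab (14 mm thick along the rail, 44 mm wide across it), 20 mm below the tab's top and 32 mm above the white carriage plate. The plate is 140 mm along the rail, 100 mm across, its top 57.5 mm above the work surface. Axes as the rail's.
- knob (a point): Centre of the red plunger knob, a cylinder 26 mm across and 32 mm tall, on a steel barrel 20 mm across that stands 30 mm above the carriage plate, 80 mm from the tab along +y of the rail. Its centre is 105.5 mm above the work surface when seated, 113.5 mm when riding, 123.5 mm when fully back. Pinch it from above on any two opposite sides.
- plunger (a joint): Height of the plunger above its seated position, m: 0 = pin seated, carriage locked; 0.008 = pin riding on top of the strip, carriage free; 0.018 = fully back against its stop. A spring pulls it down with 6 N at 0 and 12 N at 0.018, and it drops of itself as soon as the pin meets the hole.
- carriage (a joint): Position of the carriage along the rail, m, growing along the rail's +y; 0 at the start end of its 200 mm travel. Sliding takes about 5 N, a little more when fast. The seat lies 40 to 130 mm on from the start position: hidden, to be felt. Once the pin drops in, the carriage is locked, with 2 mm of play either way.
- stop_button (a joint): Travel of the red stop button (36 mm across) in its yellow housing left of the rail, m; 0 = not pressed, 0.006 = fully pressed. Do not press it.
- wrench: Loose steel wrench, about 170 mm long and 7 mm thick, on the work surface beyond the rail; origin in its middle underside. Leave it alone.
- pulley: Loose aluminium belt pulley, 56 mm across, 34 mm high, on the work surface on the robot's side of the rail; origin at the centre of its underside. Leave it alone.
- parts_bin: Loose blue parts bin, 140 x 110 x 60 mm, right of the rail; origin at the centre of its underside. Leave it alone.
- tape: Loose yellow ring (empty tape core), 90 mm across, 24 mm high, left; origin at the centre of its underside. Leave it alone.
- oil: Loose white bottle, 56 mm across, 150 mm tall, left beyond the rail; origin at the centre of its underside. Leave it alone.
- bracket: Loose aluminium angle bracket, 60 x 50 x 56 mm, near right; origin at the centre of its underside. Leave it alone.

How it is judged:
On the way:
1. the pin has dropped into its seat hole and the carriage is locked (value of joint plunger below 0.002 m), for 0.3 s.
At the end, for the whole second after the job is handed in: The plunger is held up by the gripper's fingers, at least 15.5 mm of its 18 mm above its seat, with the carriage at rest and its pin still within 5 mm of the seat hole's centre along the rail (value of joint plunger above 0.0155 m and contact force between the fingers and plunger above 2 N and y of knob in the frame of seat between -0.005 and 0.005 m and velocity of joint carriage between -0.01 and 0.01 m/s); the arm keeps its last pose, push and grip.
It fails at once if a loose thing nearby is moved more than 30 mm (distance of any of wrench, pulley, parts_bin, tape, oil, bracket from where it was at the start of the episode above 0.03 m).
It fails at once if the stop button is pressed (value of joint stop_button above 0.003 m).
It also fails if it takes over 48 s, if anything falls off the work surface, if the arm or the gripper's body presses on something with over 40 N, if the wrist force passes 120 N, or if a joint passes its speed limit or range.

## Robot

A 6-joint arm with a two-finger parallel gripper is mounted at the origin on the work surface. World frame = base frame: x ahead of the robot, y to its left, z up, the work surface at z = 0. Lengths are in m, angles in rad, forces in N, time in s.
With the tool pointing down it reaches from about 0.35 to 0.85 m from the base axis. Payload 8.1 kg.
Tool frame: the origin (TCP) lies on the centre line of the jaws, within the pads' length; the fingertips stand robot.finger_overhang ahead of it and the grasp point (between the pads) lies 5 mm behind it (robot.finger_overhang is the distance from the TCP to the fingertips, in m); z points along the fingers, y is the direction in which the jaws open and shut (so a half turn about z gives the same grasp; the last joint's range is limited). The gripper opens to 93 mm and grips with 3 to 60 N. Pads are 15 mm wide; open, the fingers measure 128 mm over their backs; the gripper's body (75 mm by 188 mm) begins 65 mm behind the grasp point.
Start: joints at [1.119, 0.13, 1.488, -0, 1.523, -0.085], TCP at [0.215, 0.56, 0.212] pointing down, gripper open.
Joint ranges: [-2.96, 2.96], [-0.89, 2.26], [0.02, 2.5], [-1.34, 4.48], [0, 2.73], [-2.66, 2.66]. Speed limits (rad/s): [2.39, 2.39, 2.79, 3.14, 3.14, 3.14].

## Interface

Orientations are given as a rotation vector (axis times angle).
In Python, from plant import robot gives the robot as it stands. The module is installed in compiled form; this text tells all that it offers.
- The arm moves only by the tool carry_out, never from a script. Its argument "commands" is a list that holds one entry, the list of rows, each a list of 4 numbers: the shift along the tool's x, y, z in cm, then the turn about the tool's z in degrees. In form: [[[tx, ty, tz, roll], ...]]. A call has 1 to 20 rows; each row shifts and turns the commanded pose from where the row before left it, along the tool's axes as they then stand; what a row does not reach is not made up. A row lasts 1/12 s, in which the tool goes at most 41.7 mm and 7.16 degrees, less where a joint would pass 70% of its speed; a pose out of reach is approached as far as the arm can. A call is refused whole if a number of a shift passes 4.17 or a number of a turn 7.16, either way. A call with a gripper value outside its range is refused whole. "claw" is the finger opening in cm, from 0 to 9.3, set as the call begins (left out, the last holds). The fingers move at their own pace and stop on an object; "grip_force" is the grip in N (left out, the last holds). Time passes only in rows, so rows that do not move let the fingers close. It gives the time, the measured TCP pose, the force and the opening at its end, in the units of the state.
- robot.read_state(): the state, without advancing time (a new reading comes with each control period).
- robot.read_camera(name): name is "side" or "top" or "wrist"; returns the picture (400x640x3 uint8, red, green, blue); there is no depth.
- robot.camera_params(name): a dict with "mtx" (3x3 intrinsics, pixels), "R" (3x3) and "t" (3): a world point X has camera coordinates R X + t. Camera axes: x right, y down, z forward; pixel columns grow to the right and rows downward; lengths in m; the calibration is good to about 2 mm. A picture is of the moment at which its call begins: read the wrist's pose just before it. camera_params takes no time and is no camera call; for the wrist camera it gives the pose at the moment of the call.
- robot.close_job(): hands the job in, once; it reports no verdict.
The state is a dict: "t": time; "q": joint angles; "dq": joint speeds; "joint_torque": joint torques, N m; "tool_pos": TCP position; "orientation": TCP orientation; "force": force on the tool from outside, world axes, zero at the start; "wrist_torque": the same for the moment, N m; "opening": finger opening in m.
Only numpy, scipy, OpenCV 4.12 (cv2) and the standard library are available. Lean on these libraries where they do the work, as an engineer would, in place of code of your own. Each camera call takes 0.05 s, during which the arm holds its last target.

## Working session

There is one attempt and no reset: what is moved stays moved. The work goes in short steps, Python scripts to look and compute and a tool call to move; the robot and the scene stay as the last step left them, time stands still between calls to the robot, and variables do not carry over. Pictures are saved under pics/ and viewed, and the job is handed in when it is done.

Besides the shell and the picture viewer there is one more tool, called after "Emit:" by a JSON object that holds its "name" and its "arguments". carry_out: Moves the arm, as the interface text tells. Its arguments: {"type":"object","properties":{"commands":{"type":"array","items":{"type":"array","items":{"type":"array","items":{"type":"number"}}}},"claw":{"type":"number"},"grip_force":{"type":"number"}},"required":["commands"]}

```bash
mkdir -p pics; python3 - <<'E'
from plant import robot
import cv2
s=robot.read_state();print(s, robot.finger_overhang)
for n in("side","top","wrist"):
    p=robot.camera_params(n);print(n,p)
    cv2.imwrite(f"pics/{n}0.png",robot.read_camera(n)[:,:,::-1])
E
```

```text
{'t': 0.0, 'q': array([ 1.11862696e+00,  1.31147162e-01,  1.48925331e+00, -1.82854630e-05,
        1.52300116e+00, -8.54172371e-02]), 'dq': array([0.00074721, 0.00102113, 0.00045947, 0.00069485, 0.00165743,
       0.00070221]), 'joint_torque': array([-1.06325533e-04, -5.59855735e+01, -4.91765714e+01,  7.66062713e-02,
        3.59174155e-02, -1.10802259e-04]), 'tool_pos': array([0.21489573, 0.55958334, 0.21091009]), 'orientation': array([-5.72783653e-01, -3.08846371e+00,  2.74672140e-03]), 'force': array([-0.33563115, -0.20359577,  0.38032524]), 'wrist_torque': array([ 0.02140453, -0.02476732, -0.03075741]), 'opening': 0.09287290733008507} 0.014
side {'mtx': array([[473.20408279,   0.        , 320.73517991],
       [  0.        , 473.20408279, 202.06306984],
       [  0.        ,   0.        ,   1.        ]]), 'R': array([[ 0.69467182, -0.71929688, -0.00656244],
       [-0.54029147, -0.51572836, -0.66491307],
       [ 0.47488546,  0.465442  , -0.74689192]]), 't': array([-0.34786845,  0.37065602,  1.1816511 ])}
top {'mtx': array([[382.30345313,   0.        , 312.30731912],
       [  0.        , 382.30345313, 202.5384568 ],
       [  0.        ,   0.        ,   1.        ]]), 'R': array([[-0.02596215, -0.99965975,  0.00251974],
       [-0.98432913,  0.02512405, -0.1745421 ],
       [ 0.1744194 , -0.00701175, -0.98464649]]), 't': array([0.02144297, 0.54322295, 1.1145558 ])}
wrist {'mtx': array([[290.50416015,   0.        , 319.22257809],
       [  0.        , 290.50416015, 204.1276065 ],
       [  0.        ,   0.        ,   1.        ]]), 'R': array([[ 3.59160078e-01,  9.33275971e-01, -1.02025426e-05],
       [ 8.93169899e-01, -3.43722566e-01,  2.90004017e-01],
       [ 2.70650274e-01, -1.04166978e-01, -9.57025428e-01]]), 't': array([-0.60026572, -0.03299584,  0.38998504])}
```

View pics/top0.png

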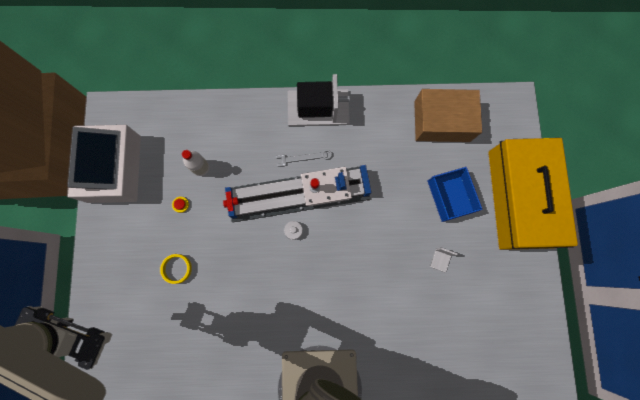

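View pics/side0.png

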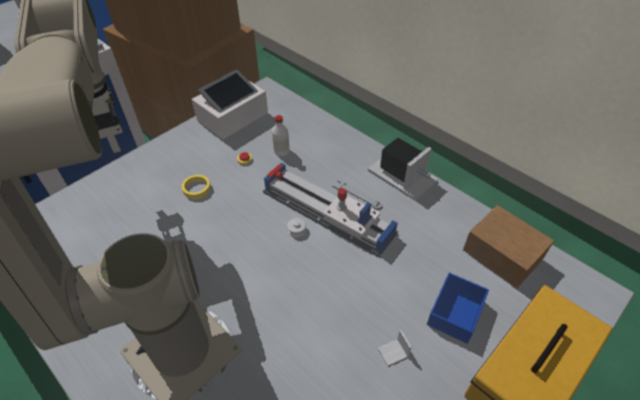

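View pics/wrist0.png

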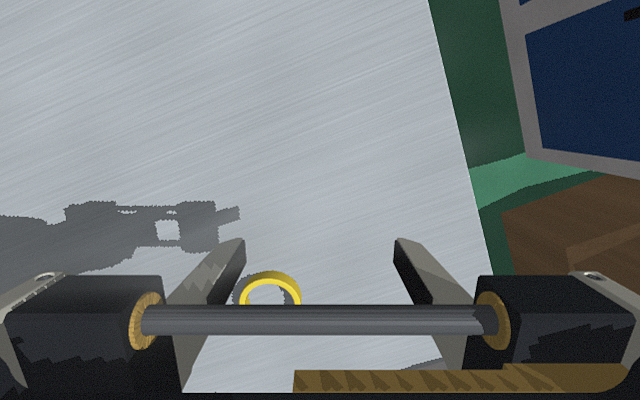

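The top view shows the rail from about (365,182) to the red marker at (231,203), with the knob at (315,184) and the tab at (341,181). The pulley is at (293,231) and the button at (181,205). Next I'll zoom in on these.

```bash
python3 - <<'E'
import cv2
a=cv2.imread("pics/top0.png")[150:230,210:390];b=cv2.imread("pics/side0.png")[155:255,250:410]
cv2.imwrite("pics/topz.png",cv2.resize(a,None,fx=4.4,fy=4.4,interpolation=2))
cv2.imwrite("pics/sidez.png",cv2.resize(b,None,fx=5,fy=5,interpolation=2))
E
```

```text
(no output)
```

View pics/topz.png

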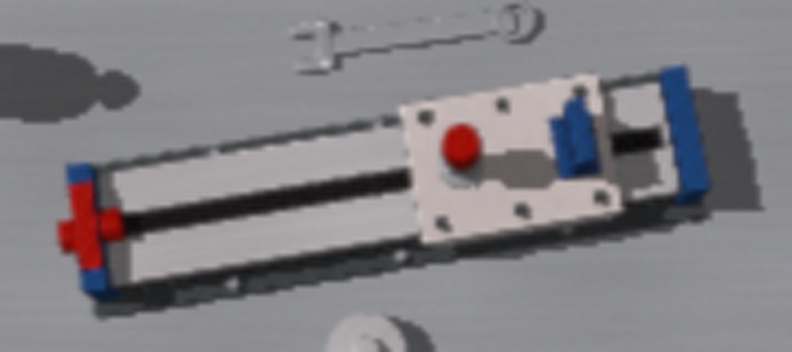

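View pics/sidez.png

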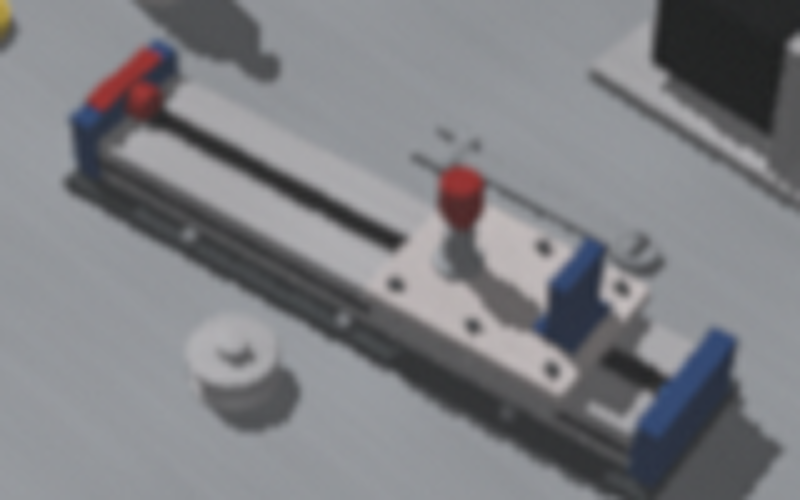

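```bash
cat > h.py <<'E'
import numpy as np
from plant import robot
def ray(n,uv,p=None):
    p=p or robot.camera_params(n);d=p["R"].T@np.linalg.inv(p["mtx"])@np.array([*uv,1.]);return -p["R"].T@p["t"],d/np.linalg.norm(d)
def onz(n,uv,z,p=None):
    c,d=ray(n,uv,p);return c+d*(z-c[2])/d[2]
def tri(a,b):
    A=np.zeros((3,3));B=np.zeros(3)
    for c,d in(a,b):
        M=np.eye(3)-np.outer(d,d);A+=M;B+=M@c
    return np.linalg.solve(A,B)
E
python3 - <<'E'
from h import *
import cv2
np.set_printoptions(precision=4,suppress=True)
t=cv2.imread("pics/top0.png");s=cv2.imread("pics/side0.png")
def cent(im,box,red):
    x0,y0,x1,y1=box;h=cv2.cvtColor(im[y0:y1,x0:x1],cv2.COLOR_BGR2HSV)
    m=cv2.inRange(h,(0,120,60),(10,255,255))|cv2.inRange(h,(170,120,60),(180,255,255)) if red else cv2.inRange(h,(100,120,50),(130,255,255))
    n,l,st,c=cv2.connectedComponentsWithStats(m);k=1+np.argmax(st[1:,4]);print(st[k],c[k]+[x0,y0]);
    pts=np.argwhere(l==k)[:,::-1]+[x0,y0];return c[k]+[x0,y0],pts
kt,_=cent(t,(300,170,330,200),1);ks,_=cent(s,(325,180,355,205),1)
print("knob",tri(ray("top",kt),ray("side",ks)),onz("top",kt,.119),onz("side",ks,.1135))
tt,pt=cent(t,(330,165,352,195),0);ts,ps=cent(s,(355,195,375,225),0)
print("tab",tri(ray("top",tt),ray("side",ts)),onz("top",tt,.095),onz("side",ts,.0835))
Z=lambda u,v:(210+(u+.5)/4.4-.5,150+(v+.5)/4.4-.5)
C=np.array([onz("top",Z(*p),.0575)[:2] for p in[(400,105),(598,75),(620,212),(424,243)]])
print(C,C.mean(0));
for a,b in((1,0),(2,3)):
    d=C[a]-C[b];print(np.linalg.norm(d),np.degrees(np.arctan2(*(-d)[::-1])))
d=C[0]-C[3];print(np.linalg.norm(d),np.degrees(np.arctan2(*d[::-1])))
# slot centre
a=onz("top",Z(125,222),.043);b=onz("top",Z(405,180),.043);d=a-b;print("slot",a,b,np.degrees(np.arctan2(d[1],d[0])))
print("redmark",onz("top",Z(88,226),.06),"otherend",onz("top",Z(686,133),.06))
E
```

```text
[11  8  8 11 69] [314.4493 182.9565]
[14  9  7  8 45] [341.8444 192.1778]
knob [ 0.5881 -0.0003  0.1224] [0.588  0.0003 0.119 ] [0.5954 0.0046 0.1135]
[  5   7  11  18 127] [340.189  181.7638]
[ 6  9  9  9 31] [365.2258 207.9677]
tab [ 0.5967 -0.078   0.1059] [ 0.5952 -0.0759  0.095 ] [ 0.6171 -0.0688  0.0835]
[[ 0.6329  0.0412]
 [ 0.651  -0.0972]
 [ 0.5535 -0.1083]
 [ 0.5353  0.0268]] [ 0.5932 -0.0344]
0.1395291871287166 97.42198767872458
0.1362704314335314 97.65673300413505
0.098673505453239 8.4008840728629
slot [0.5579 0.2341 0.043 ] [0.5827 0.0391 0.043 ] 97.2584274874891
redmark [0.5525 0.2561 0.06  ] otherend [ 0.6074 -0.156   0.06  ]
```

Emit:
{"name": "carry_out", "arguments": {"commands": [[[0,0,0,-7.1],[0,0,0,-7.1],[0,0,0,-7.1],[0,0,0,-7.1],[-1.7,-3.1,0,0],[-1.7,-3.1,0,0],[-1.7,-3.1,0,0],[-1.7,-3.1,0,0],[-1.7,-3.1,0,0],[-1.7,-3.1,0,0],[-1.7,-3.1,0,0],[-1.7,-3.1,0,0],[-1.7,-3.1,0,0],[-1.7,-3.1,0,0],[-1.7,-3.1,0,0],[-1.7,-3.1,0,0],[-1.7,-3.1,0,0],[-1.7,-3.1,0,0],[-1.7,-3.1,0,0],[-1.7,-3.1,0,0]]], "claw": 4, "grip_force": 20}}

```text
t: 1.82
tool_pos: [0.5492, 0.1015, 0.2117]
orientation: [0.202, -3.135, -0.0]
force: [0.8, 0.8, 0.2]
opening: 0.0397
```

Emit:
{"name": "carry_out", "arguments": {"commands": [[[-1.7,-3.1,0,0],[-1.7,-3.1,0,0],[-1.7,-3.1,0,0],[-1.7,-3.1,0,0],[-1.7,-3.1,0,0],[0,0,0,0],[0,0,0,0]]]}}

```text
t: 2.4
tool_pos: [0.653, -0.0414, 0.2105]
orientation: [0.198, -3.133, -0.001]
force: [-1.2, 0.3, -0.2]
opening: 0.0397
```

```bash
python3 - <<'E'
from h import *
import cv2,pickle
from scipy.spatial.transform import Rotation as Ro
np.set_printoptions(precision=4,suppress=True)
s=robot.read_state();p=robot.camera_params("wrist");print(s["t"],s["tool_pos"],s["q"],s["force"],s["opening"]);print(Ro.from_rotvec(s["orientation"]).as_matrix())
cv2.imwrite("pics/w1.png",robot.read_camera("wrist")[:,:,::-1]);pickle.dump(p,open("w1.pkl","wb"))
E
```

```text
2.4 [ 0.653  -0.0414  0.2105] [-0.1417  0.2793  1.3216  0.      1.5427 -1.8385] [-1.2136  0.3441 -0.2081] 0.03969878292768173
[[-0.9921 -0.1257 -0.0021]
 [-0.1257  0.9921  0.0003]
 [ 0.002   0.0006 -1.    ]]
```

View pics/w1.png

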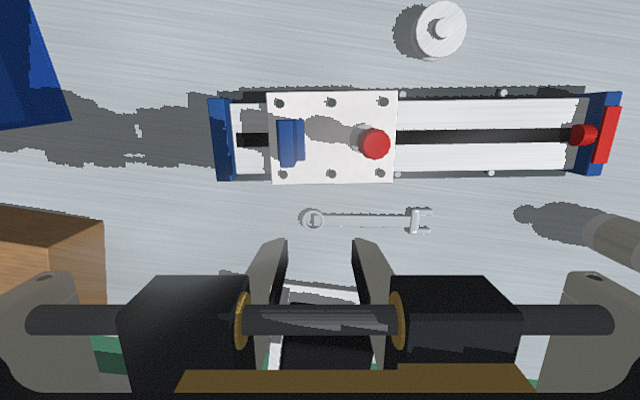

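```bash
python3 - <<'E'
import cv2
a=cv2.imread("pics/w1.png")[80:200,260:410]
cv2.imwrite("pics/w1z.png",cv2.resize(a,None,fx=5,fy=5,interpolation=2))
E
```

```text
(no output)
```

View pics/w1z.png

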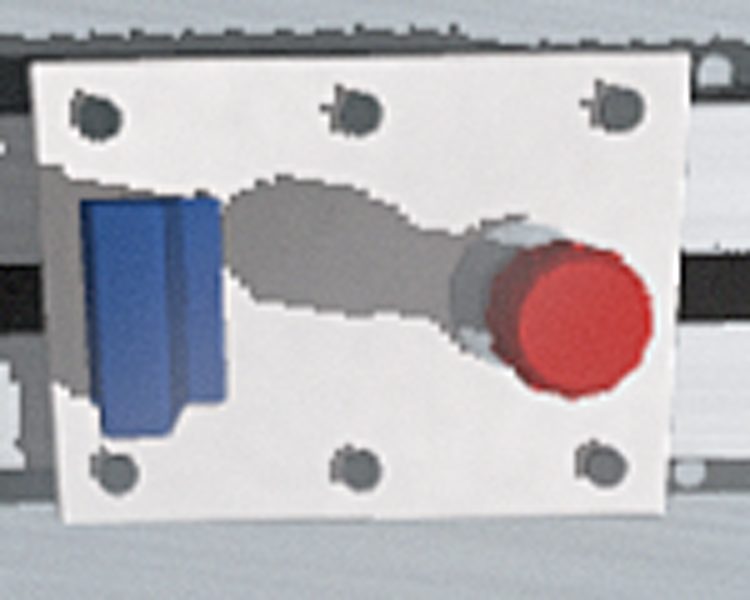

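Zoomed view: knob top centre is at (585,320), the tab top face is centred at (131,318), and the plate corners are at (30,62), (690,52), (665,514) and (64,522).

```bash
python3 - <<'E'
from h import *
import pickle
np.set_printoptions(precision=4,suppress=True)
p=pickle.load(open("w1.pkl","rb"))
Z=lambda u,v:(260+(u+.5)/5-.5,80+(v+.5)/5-.5)
k=onz("w",Z(585,320),.1295,p);t=onz("w",Z(131,318),.1095,p)
d=k-t;print(k,t,np.linalg.norm(d[:2]),np.degrees(np.arctan2(d[1],d[0])))
C=np.array([onz("w",Z(*q),.0575,p) for q in[(30,62),(690,52),(665,514),(64,522)]]);print(C,C.mean(0))
for a,b in((0,1),(3,2)):
    d=C[b]-C[a];print(np.linalg.norm(d),np.degrees(np.arctan2(d[1],d[0])))
s=robot.read_state()
from scipy.spatial.transform import Rotation as Ro
R=Ro.from_rotvec(s["orientation"]).as_matrix()
print((R.T@(np.array([*t[:2],.0845])-s["tool_pos"]))*100)
print("tcp frame knob",(R.T@(k-s["tool_pos"]))*100)
E
```

```text
[0.5889 0.0009 0.1295] [ 0.6003 -0.0782  0.1095] 0.07992374114544534 98.18133886868355
[[ 0.5557 -0.1092  0.0575]
 [ 0.5364  0.0275  0.0575]
 [ 0.6341  0.0418  0.0575]
 [ 0.6531 -0.0944  0.0575]] [ 0.5948 -0.0336  0.0575]
0.13800893758788688 98.01058177655672
0.13745470619907185 97.94488736027957
[ 5.6554 -3.1268 12.6524]
tcp frame knob [5.7843 4.8682 8.1589]
```

Emit:
{"name": "carry_out", "arguments": {"commands": [[[1.9,-1.0,0,0],[1.9,-1.1,0,0],[1.9,-1.0,0,-0.8],[0,0,2.5,0],[0,0,2.5,0],[0,0,2.5,0],[0,0,2.5,0],[0,0,1.6,0],[0,0,0.9,0],[0,0,0,0],[0,0,0,0]]]}}

```text
t: 3.37
tool_pos: [0.6002, -0.0769, 0.0875]
orientation: [-0.226, 3.133, 0.0]
force: [0.4, -1.0, 0.9]
opening: 0.0397
```

Emit:
{"name": "carry_out", "arguments": {"commands": [[[0,0,0,0],[0,0,0,0],[0,0,0,0],[0,0,0,0],[0,0,0,0]]], "claw": 0, "grip_force": 25}}

```text
t: 3.78
tool_pos: [0.6011, -0.0786, 0.088]
orientation: [-0.224, 3.132, -0.003]
force: [-0.4, -2.1, 4.3]
opening: 0.0138
```

```bash
python3 - <<'E'
from h import *
import cv2
cv2.imwrite("pics/w2.png",robot.read_camera("wrist")[:,:,::-1])
E
```

```text
(no output)
```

View pics/w2.png

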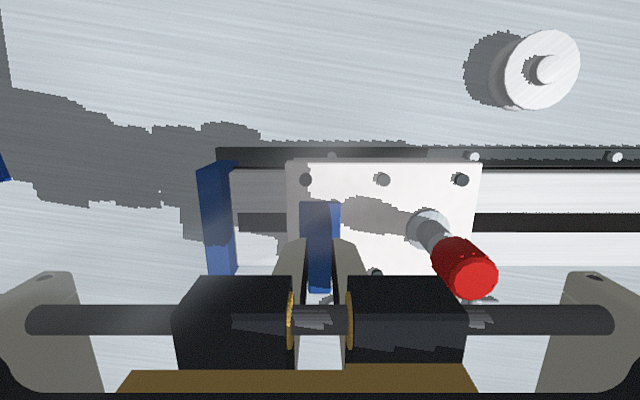

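The tab is pinched at 13.8 mm, which matches its 14 mm thickness. Now sliding.

Emit:
{"name": "carry_out", "arguments": {"commands": [[[0,0.2,0,0],[0,0.4,0,0],[0,0.4,0,0],[0,0.4,0,0],[0,0.4,0,0],[0,0.4,0,0],[0,0.4,0,0],[0,0.2,0,0],[0,0.2,0,0],[0,0.2,0,0]]]}}

```text
t: 4.67
tool_pos: [0.5967, -0.0478, 0.088]
orientation: [-0.223, 3.132, -0.005]
force: [1.7, -8.4, 1.8]
opening: 0.0138
```

Emit:
{"name": "carry_out", "arguments": {"commands": [[[0,0.2,0,0],[0,0.2,0,0],[0,0.2,0,0],[0,0.2,0,0],[0,0.2,0,0]]]}}

```text
t: 5.08
tool_pos: [0.5953, -0.038, 0.088]
orientation: [-0.223, 3.132, -0.005]
force: [1.4, -8.5, 4.0]
opening: 0.0137
```

Emit:
{"name": "carry_out", "arguments": {"commands": [[[0,0.2,0,0],[0,0.2,0,0],[0,0.2,0,0],[0,0.2,0,0],[0,0.2,0,0]]]}}

```text
t: 5.5
tool_pos: [0.5939, -0.0281, 0.088]
orientation: [-0.223, 3.132, -0.005]
force: [1.1, -7.8, 2.7]
opening: 0.0139
```

Emit:
{"name": "carry_out", "arguments": {"commands": [[[0,0.2,0,0],[0,0.2,0,0],[0,0.2,0,0],[0,0.2,0,0],[0,0.2,0,0]]]}}

```text
t: 5.92
tool_pos: [0.5925, -0.0182, 0.088]
orientation: [-0.223, 3.132, -0.004]
force: [2.3, -8.7, 3.3]
opening: 0.0136
```

Emit:
{"name": "carry_out", "arguments": {"commands": [[[0,0.2,0,0],[0,0.2,0,0],[0,0.2,0,0],[0,0.2,0,0],[0,0.2,0,0]]]}}

```text
t: 6.33
tool_pos: [0.5911, -0.0083, 0.088]
orientation: [-0.223, 3.132, -0.004]
force: [1.9, -8.2, 2.9]
opening: 0.014
```

Emit:
{"name": "carry_out", "arguments": {"commands": [[[0,0.2,0,0],[0,0.2,0,0],[0,0.2,0,0],[0,0.2,0,0],[0,0.2,0,0]]]}}

```text
t: 6.75
tool_pos: [0.5897, 0.0017, 0.088]
orientation: [-0.223, 3.132, -0.004]
force: [1.9, -8.0, 3.9]
opening: 0.0141
```

Emit:
{"name": "carry_out", "arguments": {"commands": [[[0,0.2,0,0],[0,0.2,0,0],[0,0.2,0,0],[0,0.2,0,0],[0,0.2,0,0]]]}}

```text
t: 7.17
tool_pos: [0.5883, 0.0116, 0.088]
orientation: [-0.223, 3.132, -0.004]
force: [1.9, -9.4, 2.6]
opening: 0.0137
```

Emit:
{"name": "carry_out", "arguments": {"commands": [[[0,0.2,0,0],[0,0.2,0,0],[0,0.2,0,0],[0,0.2,0,0],[0,0.2,0,0]]]}}

```text
t: 7.58
tool_pos: [0.5868, 0.0216, 0.088]
orientation: [-0.223, 3.132, -0.004]
force: [1.7, -8.9, 2.9]
opening: 0.0136
```

Emit:
{"name": "carry_out", "arguments": {"commands": [[[0,0.2,0,0],[0,0.2,0,0],[0,0.2,0,0],[0,0.2,0,0],[0,0.2,0,0]]]}}

```text
t: 8.0
tool_pos: [0.5853, 0.0324, 0.0879]
orientation: [-0.223, 3.132, -0.002]
force: [1.8, -8.6, 4.8]
opening: 0.014
```

Emit:
{"name": "carry_out", "arguments": {"commands": [[[0,0.2,0,0],[0,0.2,0,0],[0,0.2,0,0]]]}}

```text
t: 8.25
tool_pos: [0.585, 0.0347, 0.088]
orientation: [-0.222, 3.131, -0.011]
force: [4.5, -26.5, 2.4]
opening: 0.0134
```

Emit:
{"name": "carry_out", "arguments": {"commands": [[[0,-0.2,0,0],[0,-0.2,0,0],[0,0,0,0]]]}}

```text
t: 8.5
tool_pos: [0.5852, 0.0328, 0.088]
orientation: [-0.222, 3.132, -0.005]
force: [2.5, -11.5, 4.9]
opening: 0.0139
```

```bash
python3 - <<'E'
from h import *
import cv2
cv2.imwrite("pics/w3.png",robot.read_camera("wrist")[:,:,::-1])
s=robot.read_camera("side")[:,:,::-1];cv2.imwrite("pics/s3.png",cv2.resize(s[155:255,250:410],None,fx=5,fy=5,interpolation=2))
E
```

```text
(no output)
```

View pics/w3.png

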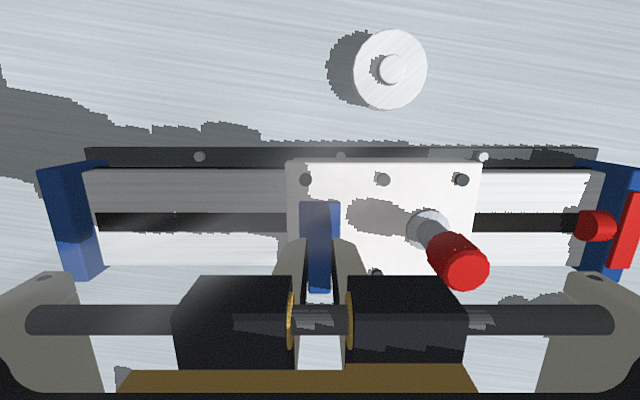

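View pics/s3.png

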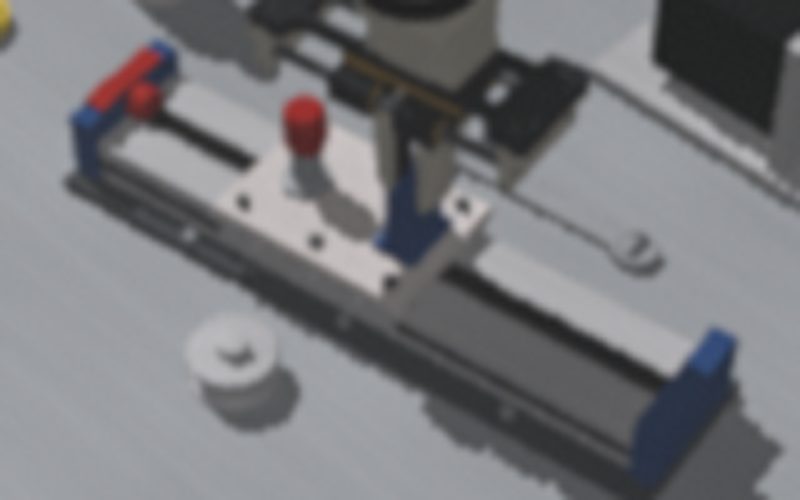

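Wrist view: the knob has dropped relative to the gripper, from (472,278) to (462,266). With the force rise to 26 N and the carriage stopped, the pin is seated. Releasing the tab and rising.

Emit:
{"name": "carry_out", "arguments": {"commands": [[[0,0,0,0],[0,0,0,0],[0,0,0,0],[0,0,0,0],[0,0,-2.3,0],[0,0,-2.3,0],[0,0,-2.4,0],[0,0,0,0],[0,0,0,0]]], "claw": 4.5}}

```text
t: 9.35
tool_pos: [0.5851, 0.0356, 0.1586]
orientation: [-0.225, 3.13, 0.0]
force: [-1.6, -0.2, -0.4]
opening: 0.0447
```

```bash
python3 - <<'E'
from h import *
import cv2,pickle
from scipy.spatial.transform import Rotation as Ro
s=robot.read_state();p=robot.camera_params("wrist");im=robot.read_camera("wrist")[:,:,::-1];cv2.imwrite("pics/w4.png",im)
pickle.dump((s["tool_pos"],s["orientation"],p),open("w4.pkl","wb"))
R=Ro.from_rotvec(s["orientation"]).as_matrix()
print(s["t"],s["tool_pos"],s["force"],(R.T@(np.array([.574,.112,.102])-s["tool_pos"]))*100)
E
```

```text
9.35 [0.58514287 0.03559057 0.15855951] [-1.62884943 -0.17769321 -0.42696122] [0.02867896 7.72258289 5.65476105]
```

View pics/w4.png

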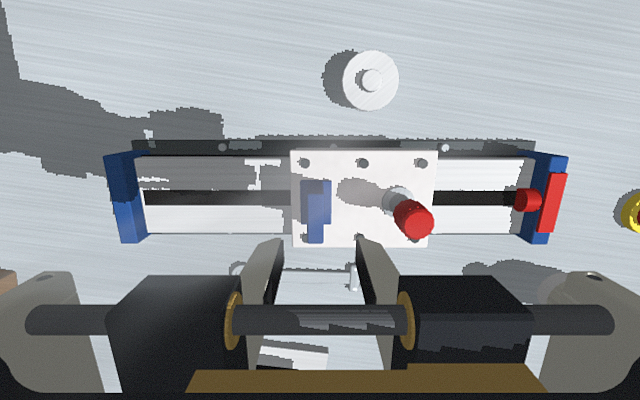

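```bash
python3 - <<'E'
from h import *
import pickle
tp,o,p=pickle.load(open("w4.pkl","rb"))
k=onz("w",(414.5,220),.1215,p);print(k, onz("w",(414.5,220),.1295,p))
E
```

```text
[0.57019734 0.10782377 0.1215    ] [0.56767887 0.10462979 0.1295    ]
```

```bash
python3 - <<'E'
import cv2
cv2.imwrite("pics/w4z.png",cv2.resize(cv2.imread("pics/w4.png")[140:250,290:440],None,fx=5,fy=5,interpolation=2))
E
```

```text
(no output)
```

View pics/w4z.png

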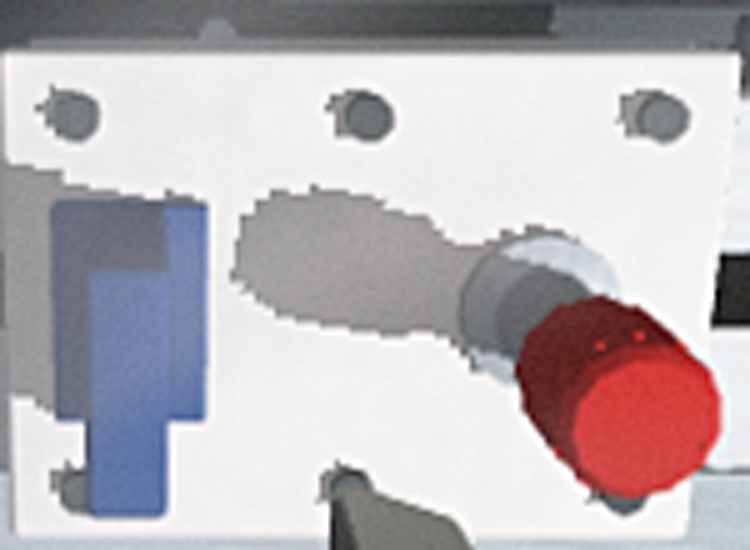

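Zoomed, the knob top centre is at full-image (419,224). That gives about (0.573, 0.111), which agrees with the prediction of (0.574, 0.112).

Emit:
{"name": "carry_out", "arguments": {"commands": [[[0,2.6,0,0],[0,2.6,0,0],[0,2.5,0,0],[0,0,0,0],[0,0,1.9,0],[0,0,1.9,0],[0,0,1.4,0],[0,0,0.5,0],[0,0,0,0],[0,0,0,0]]]}}

```text
t: 10.23
tool_pos: [0.5726, 0.1111, 0.0994]
orientation: [0.224, -3.132, 0.0]
force: [0.4, 0.9, 0.4]
opening: 0.0453
```

```bash
python3 - <<'E'
from h import *
import cv2
cv2.imwrite("pics/w5.png",robot.read_camera("wrist")[:,:,::-1])
E
```

```text
(no output)
```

View pics/w5.png

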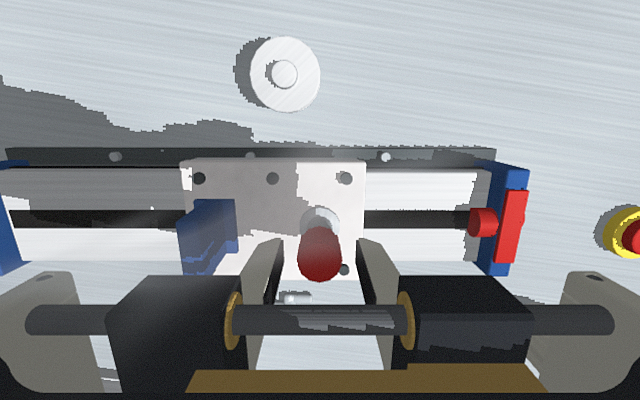

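The knob is centred between the fingers at column 320. Closing on it.

Emit:
{"name": "carry_out", "arguments": {"commands": [[[0,0,0,0],[0,0,0,0],[0,0,0,0],[0,0,0,0],[0,0,0,0],[0,0,0,0]]], "claw": 0, "grip_force": 45}}

```text
t: 10.78
tool_pos: [0.5737, 0.1112, 0.1007]
orientation: [-0.224, 3.132, -0.0]
force: [-1.0, -1.9, 4.5]
opening: 0.0247
```

Emit:
{"name": "carry_out", "arguments": {"commands": [[[0,0,-0.3,0],[0,0,-0.3,0],[0,0,-0.3,0],[0,0,-0.3,0],[0,0,0,0]]]}}

```text
t: 11.2
tool_pos: [0.5735, 0.1112, 0.1112]
orientation: [-0.224, 3.133, -0.0]
force: [7.2, -0.4, -9.4]
opening: 0.0245
```

Emit:
{"name": "carry_out", "arguments": {"commands": [[[0,0,-0.2,0],[0,0,-0.2,0],[0,0,-0.2,0],[0,0,-0.1,0],[0,0,0,0],[0,0,0,0]]]}}

```text
t: 11.7
tool_pos: [0.5735, 0.1112, 0.1174]
orientation: [-0.224, 3.133, -0.0]
force: [10.0, -0.7, -12.3]
opening: 0.0244
```

Emit:
{"name": "carry_out", "arguments": {"commands": [[[0,0,-0.1,0],[0,0,-0.1,0],[0,0,0,0],[0,0,0,0]]]}}

```text
t: 12.03
tool_pos: [0.5735, 0.1112, 0.1189]
orientation: [-0.224, 3.133, -0.0]
force: [10.8, -0.3, -14.2]
opening: 0.0247
```

Emit:
{"name": "carry_out", "arguments": {"commands": [[[0,0,-0.05,0],[0,0,0,0],[0,0,0,0],[0,0,0,0],[0,0,0,0],[0,0,0,0],[0,0,0,0],[0,0,0,0],[0,0,0,0],[0,0,0,0],[0,0,0,0],[0,0,0,0]]]}}

```text
t: 13.03
tool_pos: [0.5734, 0.1112, 0.1189]
orientation: [-0.224, 3.133, -0.0]
force: [12.3, 0.3, -17.8]
opening: 0.0246
```

```bash
python3 - <<'E'
from h import *
import cv2
s=robot.read_state();print(s["t"],s["tool_pos"],s["force"],s["opening"])
cv2.imwrite("pics/w6.png",robot.read_camera("wrist")[:,:,::-1])
a=robot.read_camera("side")[:,:,::-1];cv2.imwrite("pics/s6.png",cv2.resize(a[155:255,250:410],None,fx=5,fy=5,interpolation=2))
E
```

```text
13.0333 [0.57343627 0.11115709 0.1189336 ] [ 12.32212838   0.25004602 -17.79518112] 0.024557712265246126
```

View pics/w6.png

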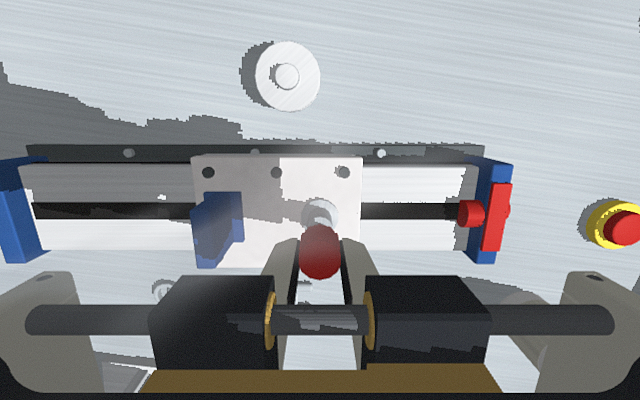

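View pics/s6.png

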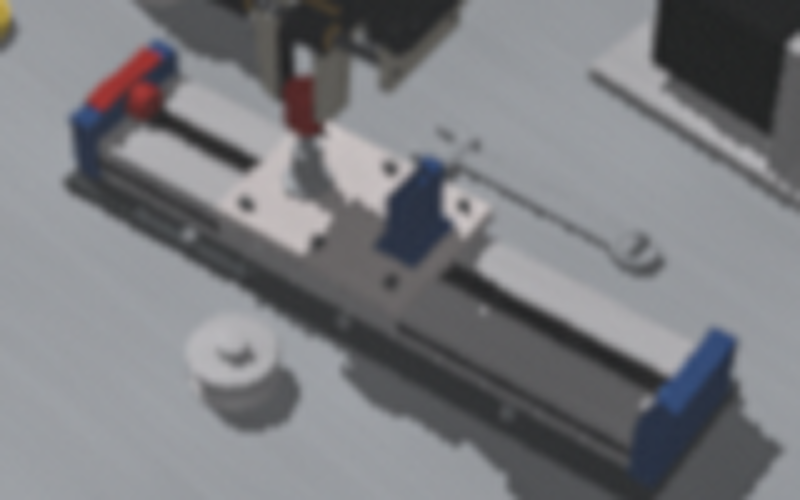

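The plunger is against its stop: z stays at 0.1189, 18.2 mm up, while the pull rose to 17.8 N. The carriage hasn't moved in the side view, and the knob still sits between the pads at (320,252). Handing in.

```bash
python3 -c "
from plant import robot
print(robot.close_job())"
```

```text
the job is handed in; nothing more can be done
None
```

The job is handed in, with the arm still gripping the knob and holding the plunger against its upper stop. No verdict was reported, so these are my own last checks.

- **Seating:** I pinched the blue tab and slid the carriage about 112 mm towards the red marker. There the force rose from about 8.5 N to 26 N and the carriage stopped. The wrist camera showed the knob had dropped relative to the gripper.
- **Plunger held back:** I then gripped the red knob with 45 N and raised it. At the end the tool stood 18.2 mm above its gripping height and had stopped rising, with the pull at 17.8 N. That is more than the spring's 12 N, so the plunger is on its stop.
- **Carriage position:** The force along the rail was about 0 N. The tool's position along the rail did not change during the lift. It ended about 1 mm from where the tab position predicted, which is within the 2 mm play.
- **Surroundings:** The arm never touched the stop button or any of the loose things. The last pictures show the pulley and wrench where they were.
- **Unexplained readings:** A sideways force of about 12 N across the rail came up during the lift. The jaws also read 24.6 mm on the 26 mm knob. Neither changed the grip or the carriage position.

The whole job took about 13 s of the 48 s allowed.

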